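# Weigh the tall specimen jar from the dry cabinet

### The job

Reach down through the round port in the roof of the dry-storage cabinet, lift the tall, slim specimen jar off its pedestal and out through the port, and set it down gently, upright, in the middle of the laboratory balance's round pan, then let go. Leave the squat jar on its own pedestal where it stands, and do not bump hard against the cabinet.

Things in the scene. Friction and masses are not known exactly. Their poses are not given: they have to be found in the camera images.
- tall_jar_center (a point): Centre (half-way up) of the jar to weigh: upright white plastic cylinder 32 mm in diameter, 70 mm high, its top 14 mm a white cap of the same diameter; about 90 g. It stands loose on one of the cabinet's two pedestals, near the port's centre: centre 90 mm and top 125 mm above the bench, top 13 mm below the roof's upper face. z is its own axis, up.
- squat_jar_center (a point): Centre (half-way up) of the squat jar, a bystander: white plastic with a white cap, 46 mm in diameter and 36 mm high, on the other pedestal. It must stay where it is. z is its own axis, up.
- cabinet: Low closed box with clear walls, fixed; origin under its middle at bench height. 210 mm along x, 400 along y, 138 high. Opaque grey roof 8 mm thick with two round ports 150 mm in diameter at y = +95 and -95 mm, x = 0. Under each port's centre is a fixed pedestal, top 72 mm in diameter, 55 mm above the bench, each with one jar; which one varies. No other way in.
- pan (a point): Centre of the upper face of the balance's round steel pan, 120 mm in diameter, flat and rigid, 80 mm above the bench. The balance is a fixed white box 260 mm along x by 200 mm along y (58 mm high, middle 30 mm to -x of the pan's centre in its own frame); nothing stands above the pan. z is up.
Things that resemble listed ones, but are neither listed nor needed, are in the scene too. What is shaped like the part that bears tall_jar_center but turquoise or yellow is not meant.

How it is judged:
By the outcome, as a careful person would: the job done as asked, in the order asked, and still so for the second after the job is handed in, with the robot touching nothing.
It also fails if it takes over 45 s, if anything falls off the work surface, if the arm or the gripper's body presses on something with over 40 N, if the wrist force passes 120 N, or if a joint passes its speed limit or range.

### The arm

A 6-joint arm with a two-finger parallel gripper is mounted at the origin on the work surface. World frame = base frame: x ahead of the robot, y to its left, z up, the work surface at z = 0. Lengths are in m, angles in rad, forces in N, time in s.
With the tool pointing down it reaches from about 0.35 to 0.775 m from the base axis. Payload 5.5 kg.
Tool frame: the origin (TCP) lies between the finger pads; the fingertips stand 11 mm ahead of it and the grasp point (between the pads) lies 8 mm behind it (tips_ahead is the distance from the TCP to the fingertips, in m); z points along the fingers, y is the line along which they close (so a half turn about z gives the same grasp; the last joint's range is limited). The gripper opens to 85 mm and grips with 20 to 120 N. Pads are 22 mm wide; open, the fingers measure 114 mm over their backs; the gripper's body (76 mm by 85 mm) begins 54 mm behind the grasp point. The pads swing forward as they close: fully open they stand 13 mm farther back than shut.
Start: joints at [1.024, 0.313, 0.046, 1.304, 0, 1.431], TCP at [0.228, 0.528, 0.242] pointing down, gripper open.
Joint ranges: [-2.76, 2.76], [-0.86, 1.69], [-1.03, 1.26], [-2.2, 2.34], [-1.47, 1.5], [-3.14, 3.14]. Speed limits (rad/s): [2.57, 2.57, 3.14, 3.14, 3.14, 3.14].

### API

Orientations are given as a unit quaternion [w, x, y, z].
In Python, from workcell import * gives the robot as it stands. The module is installed in compiled form; this text tells all that it offers.
- The arm moves only by the tool jog_arm, never from a script. Its argument "moves" is a list of rows, each an object with "fingers": the closure, from 0 (fully open) to 1 (shut); "slide": the shift along the tool's x, y, z in mm, a list of three; "angular": the turn, a rotation vector about the tool's x, y, z in degrees, a list of three. A call has 1 to 10 rows; each row is the pose to reach, as a shift and turn from the pose commanded when the call began, along the tool's axes at that moment; what a row does not reach only later rows make up. A row lasts 1/12 s, in which the tool goes at most 41.7 mm and 7.16 degrees, less where a joint would pass 70% of its speed; a pose out of reach is approached as far as the arm can. A call with a gripper value outside its range is refused whole. The fingers move at their own pace and stop on an object; "squeeze" is the grip in N (left out, the last holds). Time passes only in rows, so rows that repeat a pose let the fingers close. It gives the time, the measured TCP pose, the force, the opening and the grip force at its end, in the units of the state.
- get_state(): the state, without advancing time (a new reading comes with each control period).
- read_camera(name): name is "side" or "top"; returns a dict with "color" (420x560x3 uint8, red, green, blue), "fovy" (degrees; the focal length in pixels is half the picture's height over the tangent of half this angle, whatever the lens; pixels are square), "cx", "cy" (the principal point, pixels), "D" ([k1, k2, p1, p2, k3] as OpenCV has them; the pictures are not rectified), "world_from_camera" (4x4, takes a point from camera to world coordinates). Camera axes: x right, y down, z forward; pixel columns grow to the right and rows downward; lengths in m; the calibration is good to about 2 mm. A picture is of the moment at which its call begins. There is no depth.
- hand_in(): hands the job in; it is judged then, once.
Trained networks look in a picture, given as the dict that the camera call returned (one of the last four; its "shot" number tells which), for a name from the list of things; names that differ only in an ending like _2 or _b are one class to them, and where a whole thing is asked for, a point or a joint stands for the part that bears it (a point fixed in the world has none). Each returns a list of dicts, best first, with "p" (0 to 1); they miss things now and then, are a little off and sometimes report something else, mostly with a low value. They report only what shows in the picture. A call takes as long as a camera call. They do not tell look-alikes from the thing itself.
- look_for(target, picture): "point" ([column, row] in pixels, amid what is visible of it).
- tip_of(target, picture): "point" ([column, row] in pixels: a listed point, or the origin of a listed thing).
The state is a dict: "clock": time; "joint_pos": joint angles; "qvel": joint speeds; "tau": joint torques, N m; "tcp_pos": TCP position; "orientation": TCP orientation; "wrist_force": force on the tool from outside, world axes, zero at the start; "ft_torque": the same for the moment, N m; "finger_gap": finger opening in m; "grip_force": force on a finger pad.
Only numpy, scipy, OpenCV 4.12 (cv2) and the standard library are available. Lean on these libraries where they do the work, as an engineer would, in place of code of your own. Each camera call takes 0.05 s, during which the arm holds its last target. There are 200 camera calls.

## Working session

There is one attempt and no reset: what is moved stays moved. The work goes in short steps, Python scripts to look and compute and a tool call to move; the robot and the scene stay as the last step left them, time stands still between calls to the robot, and variables do not carry over. Pictures are saved under pics/ and viewed, at most 10 in all, crops included, and the job is handed in when it is done.

Besides the shell and the picture viewer there is one more tool, called after ">>>" in YAML: its name, and indented under it one key for each argument. jog_arm: Moves the arm, as the interface text tells. Its arguments: {"type":"object","properties":{"moves":{"type":"array","items":{"type":"object","properties":{"fingers":{"type":"number"},"slide":{"type":"array","items":{"type":"number"}},"angular":{"type":"array","items":{"type":"number"}}}}},"squeeze":{"type":"number"}},"required":["moves"]}

```bash
mkdir -p pics
cat > h.py <<'E'
from workcell import *
import numpy as np, cv2
def K(c):
    f=c["color"].shape[0]/2/np.tan(np.radians(c["fovy"])/2)
    return np.array([[f,0,c["cx"]],[0,f,c["cy"]],[0,0,1]])
def ray(c,p):
    u=cv2.undistortPoints(np.array([[p]],float),K(c),np.array(c["D"],float))[0,0]
    T=np.array(c["world_from_camera"]); return T[:3,3],T[:3,:3]@np.array([u[0],u[1],1])
def at_z(c,p,z):
    o,d=ray(c,p); return o+d*(z-o[2])/d[2]
def proj(c,P):
    T=np.linalg.inv(np.array(c["world_from_camera"]))
    P=np.atleast_2d(np.array(P,float))
    return cv2.projectPoints(P,cv2.Rodrigues(T[:3,:3])[0],T[:3,3],K(c),np.array(c["D"],float))[0][:,0]
def tri(a,p,b,q):
    A=np.zeros((3,3));B=np.zeros(3)
    for c,x in((a,p),(b,q)):
        o,d=ray(c,x);d=d/np.linalg.norm(d);M=np.eye(3)-np.outer(d,d);A+=M;B+=M@o
    return np.linalg.solve(A,B)
def save(n,im): cv2.imwrite("pics/"+n+".png",cv2.cvtColor(im,cv2.COLOR_RGB2BGR))
E
python3 - <<'E'
from h import *
for n in("top","side"):
    c=read_camera(n);save(n+"0",c["color"])
    print(n,np.array(c["world_from_camera"])[:3,3].round(3),c["fovy"],c["D"])
    for t,z in(("tall_jar_center",.09),("squat_jar_center",.073),("pan",.08),("cabinet",0)):
        for r in tip_of(t,c)[:4]: print(t,np.round(r["point"],1),round(r["p"],2),at_z(c,r["point"],z).round(3))
s=get_state();print(s["tcp_pos"],s["orientation"],s["finger_gap"],s["clock"])
E
```

```text
top [ 0.376 -0.064  1.075] 46.39329277805153 [-0.09367215  0.          0.          0.          0.        ]
tall_jar_center [196.6 179.2] 0.68 [0.585 0.08  0.09 ]
tall_jar_center [246.5 264.3] 0.59 [ 0.414 -0.028  0.09 ]
tall_jar_center [194.8 263.3] 0.59 [0.413 0.076 0.09 ]
squat_jar_center [115.6 162.5] 0.93 [0.621 0.257 0.073]
pan [385.5 212.6] 0.79 [ 0.527 -0.311  0.08 ]
cabinet [161.1 177.9] 0.82 [0.605 0.174 0.   ]
side [-0.038 -0.774  0.707] 46.42765095889256 [-0.09392016  0.          0.          0.          0.        ]
tall_jar_center [208.9 225.6] 0.73 [0.39  0.014 0.09 ]
tall_jar_center [262.6 188.5] 0.68 [0.579 0.069 0.09 ]
tall_jar_center [227.  249.8] 0.6 [ 0.373 -0.084  0.09 ]
squat_jar_center [233.6 164. ] 0.43 [0.613 0.249 0.073]
pan [359.2 281.4] 0.69 [ 0.524 -0.314  0.08 ]
[0.22752776 0.52809789 0.24229686] [1.69361316e-05 2.01992754e-01 9.79387016e-01 2.10758277e-05] 0.08581152189642624 0.5
```

View pics/top0.png

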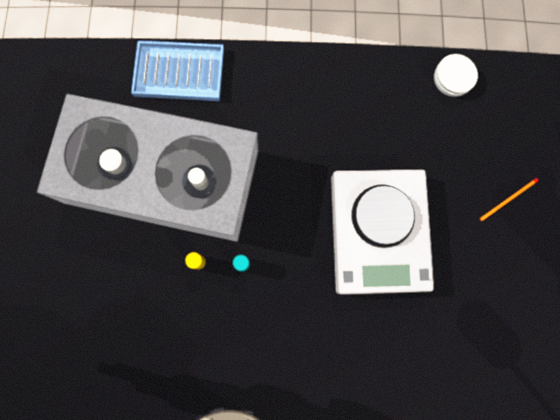

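View pics/side0.png

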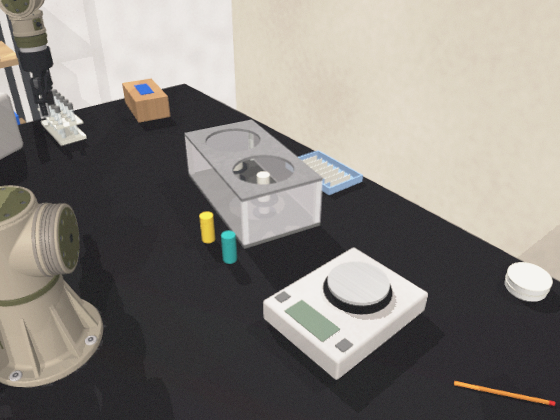

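Top view: the candidates for the tall jar are white at (198,178) in the right port, white at (111,160) in the left port, yellow at (194,261) and turquoise at (241,263). The white one at (198,178) is slim (about 17 px, or 32 mm), while the one at (111,160) is about 25 px wide, so it is the squat jar. The coloured ones are decoys on the bench. The side view agrees: the slim white jar stands in the near port at (263,185). The balance pan is at (385,215) top and (359,284) side. I'll confirm this in a crop and refine the positions.

Run:
```python
from h import *
c=read_camera("top");im=c["color"]
g=im.astype(int).min(2)
def blob(p,th,r):
    m=np.zeros(g.shape,np.uint8);x,y=map(int,p)
    m[y-r:y+r,x-r:x+r]=(g[y-r:y+r,x-r:x+r]>th)
    n,l,st,ce=cv2.connectedComponentsWithStats(m);k=l[y,x]
    return st[k],ce[k]
for nm,p,th,r in(("tall",(198,177),190,20),("squat",(111,160),190,20)):
    st,ce=blob(p,th,r);print(nm,st,ce.round(1),at_z(c,ce,.125 if nm=="tall" else .091).round(4))
for pt in tip_of("cabinet",c)[:1]+look_for("cabinet",c)[:1]: print("cab",pt)
# model overlay: fit cabinet from roof corners (picked by eye in the picture)
cor=[(67,95),(258,132),(238,240),(39,191)]
W=[at_z(c,p,.138) for p in cor];print(np.round(W,3));
W=np.array(W);ctr=W.mean(0);ax=(W[0]+W[3]-W[1]-W[2])[:2];yaw=np.arctan2(ax[1],ax[0]);print("ctr",ctr.round(4),"cab yaxis deg",np.degrees(yaw))
u=ax/np.linalg.norm(ax)
s=3.5;x0,y0=30,85
cr=cv2.resize(im[y0:y0+170,x0:x0+228],None,fx=s,fy=s,interpolation=cv2.INTER_CUBIC)
a=np.linspace(0,2*np.pi,60)
def ring(cxy,z,r,col):
    P=np.c_[cxy[0]+r*np.cos(a),cxy[1]+r*np.sin(a),0*a+z]
    cv2.polylines(cr,[np.int32((proj(c,P)+.5-[x0,y0])*s)],True,col,1)
for sg in(1,-1): 
    q=ctr[:2]+sg*.095*u;print("port",q.round(4));ring(q,.138,.075,(255,0,0));ring(q,.055,.036,(0,255,0))
t=at_z(c,blob((198,177),190,20)[1],.125);ring(t,.125,.016,(0,0,255))
save("crop1",cr)
```

```text
tall [188 168  17  16 207] [195.8 175.6] [0.585  0.0771 0.125 ]
squat [100 149  22  22 374] [110.1 159.5] [0.6224 0.2632 0.091 ]
cab {'point': [160.7, 175.9], 'p': 0.9}
cab {'point': [150.8, 166.1], 'p': 0.59}
[[ 0.745  0.35   0.138]
 [ 0.674 -0.044  0.138]
 [ 0.458 -0.012  0.138]
 [ 0.544  0.386  0.138]]
ctr [0.6053 0.17   0.138 ] cab yaxis deg 78.82472007096919
port [0.6237 0.2632]
port [0.5869 0.0768]
```

View pics/crop1.png

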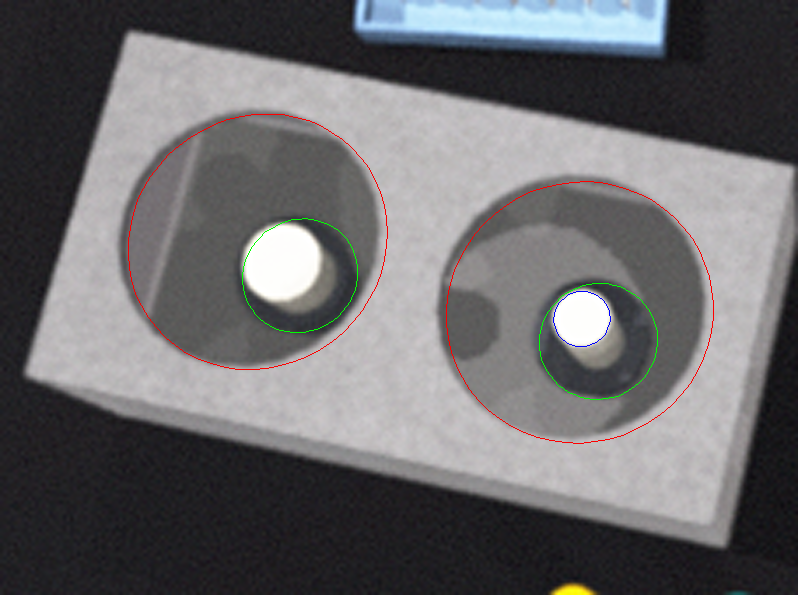

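The crop confirms it: the slim white jar is in the right-hand port, cap centred at crop (582,319), and the wider squat jar is in the left port at (283,262). The port centre is about (0.589, 0.081) and the jar about (0.585, 0.077). Next I move above it, turning the tool +58° about its z.

>>> jog_arm:
  moves:
    - {"fingers": 0.2, "slide": [-36, -20, 0], "angular": [0, 0, 4]}
    - {"fingers": 0.2, "slide": [-72, -39, 0], "angular": [0, 0, 8]}
    - {"fingers": 0.2, "slide": [-108, -58, 0], "angular": [0, 0, 12]}
    - {"fingers": 0.2, "slide": [-144, -78, 0], "angular": [0, 0, 16]}
    - {"fingers": 0.2, "slide": [-180, -97, 0], "angular": [0, 0, 20]}
    - {"fingers": 0.2, "slide": [-216, -116, 0], "angular": [0, 0, 24]}
    - {"fingers": 0.2, "slide": [-252, -136, 0], "angular": [0, 0, 28]}
    - {"fingers": 0.2, "slide": [-288, -155, 0], "angular": [0, 0, 32]}
    - {"fingers": 0.2, "slide": [-324, -174, 0], "angular": [0, 0, 36]}
    - {"fingers": 0.2, "slide": [-360, -194, 0], "angular": [0, 0, 40]}

```text
clock: 1.48
tcp_pos: [0.4824, 0.2058, 0.2426]
orientation: [0.0, 0.526, 0.85, 0.0]
wrist_force: [0.3, 0.5, 0.5]
finger_gap: 0.0686
grip_force: 0.0
```

```bash
cat >> h.py <<'E'
from scipy.spatial.transform import Rotation as R
def rep(goal):
    s=get_state();q=s["orientation"];r=R.from_quat(q,scalar_first=True).as_matrix()
    print("t",s["clock"],"tcp",np.round(s["tcp_pos"],4),"F",np.round(s["wrist_force"],1),"gap",round(s["finger_gap"],4),"grip",s["grip_force"],"j",np.round(s["joint_pos"],2))
    print("tool y az",np.degrees(np.arctan2(r[1,1],r[0,1])).round(1),"z",r[:,2].round(3),"slide mm",(1e3*r.T@(np.array(goal)-s["tcp_pos"])).round(1))
E
python3 -c "
from h import *
rep([.585,.077,.242])"
```

```text
t 1.4833 tcp [0.4824 0.2058 0.2426] F [0.3 0.5 0.5] gap 0.0686 grip 0.0 j [ 0.25  0.21 -0.08  1.27  0.    1.36]
tool y az 26.5 z [ 0.001  0.    -1.   ] slide mm [-161.    34.3    0.6]
```

>>> jog_arm:
  moves:
    - {"fingers": 0.2, "slide": [-32, 7, 0], "angular": [0, 0, 4]}
    - {"fingers": 0.2, "slide": [-64, 14, 0], "angular": [0, 0, 8]}
    - {"fingers": 0.2, "slide": [-96, 20, 0], "angular": [0, 0, 12]}
    - {"fingers": 0.2, "slide": [-128, 27, 0], "angular": [0, 0, 15]}
    - {"fingers": 0.2, "slide": [-150, 32, 0], "angular": [0, 0, 18]}
    - {"fingers": 0.2, "slide": [-160, 34, 0], "angular": [0, 0, 18]}
    - {"fingers": 0.2, "slide": [-160, 34, 0], "angular": [0, 0, 18]}

```text
clock: 2.07
tcp_pos: [0.5848, 0.0779, 0.2418]
orientation: [0.0, 0.652, 0.758, -0.0]
wrist_force: [0.1, -0.5, -0.3]
finger_gap: 0.0681
grip_force: 0.0
```

Run:
```python
from h import *
rep([.585,.077,.18])
c=read_camera("side");im=c["color"]
for r in tip_of("tall_jar_center",c)[:3]: print(np.round(r["point"],1),round(r["p"],2),at_z(c,r["point"],.09).round(4))
s=5;x0,y0=210,110
cr=cv2.resize(im[y0:y0+115,x0:x0+150],None,fx=s,fy=s,interpolation=cv2.INTER_CUBIC)
a=np.linspace(0,2*np.pi,60)
def ring(x,y,z,r,col):
    P=np.c_[x+r*np.cos(a),y+r*np.sin(a),0*a+z]
    cv2.polylines(cr,[np.int32((proj(c,P)+.5-[x0,y0])*s)],True,col,1)
ring(.585,.077,.125,.016,(0,0,255));ring(.589,.081,.138,.075,(255,0,0));ring(.585,.077,.055,.016,(0,255,0))
save("side1",cr)
```

```text
t 2.0667 tcp [0.5848 0.0779 0.2418] F [ 0.1 -0.5 -0.3] gap 0.0681 grip 0.0 j [-0.    0.34  0.09  1.31 -0.    1.42]
tool y az 8.6 z [ 0. -0. -1.] slide mm [-0.9  0.  61.8]
[225.9 246.3] 0.94 [ 0.378  -0.0724  0.09  ]
[205.5 224.1] 0.86 [0.387  0.0234 0.09  ]
[260.2 188. ] 0.44 [0.5755 0.0744 0.09  ]
```

View pics/side1.png

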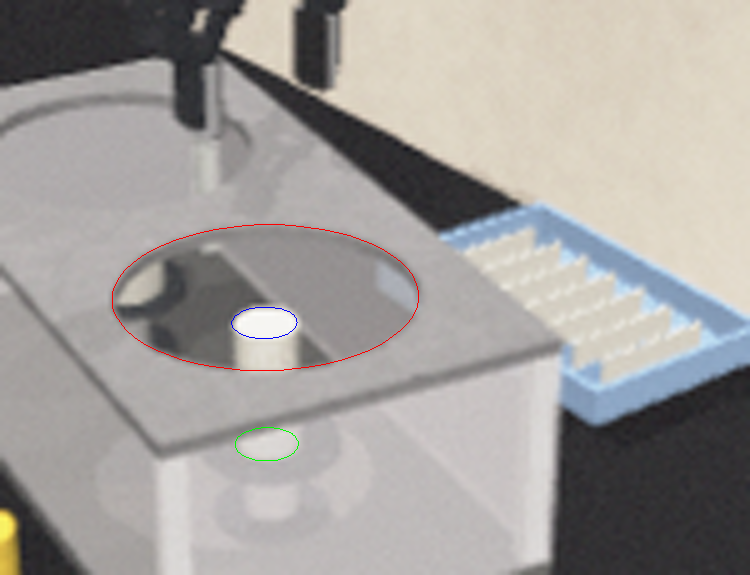

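The side crop shows the projected cap ring landing on the jar's cap at crop (264,322) and the port ring on the port edge, so both cameras agree. Descending.

>>> jog_arm:
  moves:
    - {"fingers": 0.2, "slide": [-1, 0, 25]}
    - {"fingers": 0.2, "slide": [-1, 0, 55]}
    - {"fingers": 0.2, "slide": [-1, 0, 80]}
    - {"fingers": 0.2, "slide": [-1, 0, 100]}
    - {"fingers": 0.2, "slide": [-1, 0, 120]}
    - {"fingers": 0.2, "slide": [-1, 0, 138]}
    - {"fingers": 0.2, "slide": [-1, 0, 146]}
    - {"fingers": 0.2, "slide": [-1, 0, 146]}
  squeeze: 30

```text
schema error: expected keys fingers, slide, angular
```

>>> jog_arm:
  moves:
    - {"fingers": 0.35, "slide": [0, 0, 0]}
    - {"fingers": 0.45, "slide": [0, 0, 0]}
    - {"fingers": 0.55, "slide": [0, 0, 0]}
    - {"fingers": 0.65, "slide": [0, 0, 0]}
    - {"fingers": 0.75, "slide": [0, 0, 0]}
    - {"fingers": 0.85, "slide": [0, 0, 0]}
    - {"fingers": 0.9, "slide": [0, 0, 0]}
    - {"fingers": 0.9, "slide": [0, 0, 0]}
    - {"fingers": 0.9, "slide": [0, 0, 0]}

```text
schema error: expected keys fingers, slide, angular
```

```bash
python3 -c "
from h import *
rep([.585,.077,.24])"
```

```text
t 2.1667 tcp [0.5831 0.0802 0.2421] F [ 0.6 -0.5 -0.1] gap 0.0685 grip 0.0 j [-0.    0.34  0.08  1.32  0.    1.42]
tool y az 8.7 z [-0.001  0.001 -1.   ] slide mm [-3.4  1.4  2.1]
```

>>> jog_arm:
  moves:
    - {"fingers": 0.2, "slide": [-2, 1, 25], "angular": [0, 0, 0]}
    - {"fingers": 0.2, "slide": [-2, 1, 55], "angular": [0, 0, 0]}
    - {"fingers": 0.2, "slide": [-2, 1, 80], "angular": [0, 0, 0]}
    - {"fingers": 0.2, "slide": [-2, 1, 100], "angular": [0, 0, 0]}
    - {"fingers": 0.2, "slide": [-2, 1, 120], "angular": [0, 0, 0]}
    - {"fingers": 0.2, "slide": [-2, 1, 138], "angular": [0, 0, 0]}
    - {"fingers": 0.2, "slide": [-2, 1, 146], "angular": [0, 0, 0]}
    - {"fingers": 0.2, "slide": [-2, 1, 146], "angular": [0, 0, 0]}
  squeeze: 30

```text
clock: 2.83
tcp_pos: [0.5825, 0.0794, 0.0946]
orientation: [-0.002, 0.651, 0.759, -0.001]
wrist_force: [0.6, 0.7, 0.8]
finger_gap: 0.0683
grip_force: 0.0
```

```bash
python3 -c "
from h import *
rep([.585,.077,.095])
c=read_camera('side');im=c['color']
save('side2',cv2.resize(im[110:225,210:360],None,fx=5,fy=5,interpolation=cv2.INTER_CUBIC))
rep([.585,.077,.095])"
```

```text
t 2.8333 tcp [0.5825 0.0794 0.0946] F [0.6 0.7 0.8] gap 0.0683 grip 0.0 j [-0.    0.42 -0.17  0.98  0.    1.42]
tool y az 8.8 z [-0.004  0.    -1.   ] slide mm [-2.8  2.1 -0.4]
t 2.8833 tcp [0.5837 0.0792 0.096 ] F [-0.3 -0.4  0.4] gap 0.0681 grip 0.0 j [-0.    0.42 -0.16  0.99  0.    1.42]
tool y az 8.8 z [-0.002  0.    -1.   ] slide mm [-2.4  0.9  1. ]
```

View pics/side2.png

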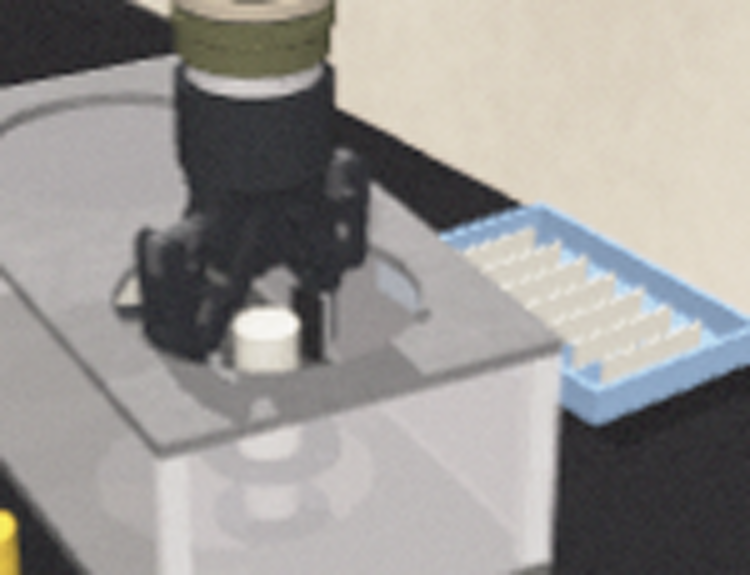

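The side crop shows both fingers inside the port, straddling the jar (cap at crop (265,330)) with clearance all round. I nudge by 2 mm and close.

>>> jog_arm:
  moves:
    - {"fingers": 0.3, "slide": [-2, 1, 0], "angular": [0, 0, 0]}
    - {"fingers": 0.4, "slide": [-2, 1, 0], "angular": [0, 0, 0]}
    - {"fingers": 0.5, "slide": [-2, 1, 0], "angular": [0, 0, 0]}
    - {"fingers": 0.6, "slide": [-2, 1, 0], "angular": [0, 0, 0]}
    - {"fingers": 0.7, "slide": [-2, 1, 0], "angular": [0, 0, 0]}
    - {"fingers": 0.8, "slide": [-2, 1, 0], "angular": [0, 0, 0]}
    - {"fingers": 0.9, "slide": [-2, 1, 0], "angular": [0, 0, 0]}
    - {"fingers": 0.9, "slide": [-2, 1, 0], "angular": [0, 0, 0]}
    - {"fingers": 0.9, "slide": [-2, 1, 0], "angular": [0, 0, 0]}
  squeeze: 30

```text
clock: 3.63
tcp_pos: [0.5868, 0.0761, 0.0972]
orientation: [0.001, 0.652, 0.759, 0.001]
wrist_force: [-0.7, 0.9, 5.5]
finger_gap: 0.0301
grip_force: 29.7
```

```bash
python3 -c "
from h import *
rep([.585,.077,.24])"
```

```text
t 3.6333 tcp [0.5868 0.0761 0.0972] F [-0.7  0.9  5.5] gap 0.0301 grip 29.681595861911774 j [-0.01  0.42 -0.16  0.99  0.    1.41]
tool y az 8.7 z [ 0.002  0.    -1.   ] slide mm [   1.1   -1.4 -142.8]
```

>>> jog_arm:
  moves:
    - {"fingers": 0.9, "slide": [0, 0, -6], "angular": [0, 0, 0]}
    - {"fingers": 0.9, "slide": [0, 0, -18], "angular": [0, 0, 0]}
    - {"fingers": 0.9, "slide": [0, 0, -36], "angular": [0, 0, 0]}
    - {"fingers": 0.9, "slide": [0, 0, -58], "angular": [0, 0, 0]}
    - {"fingers": 0.9, "slide": [0, 0, -82], "angular": [0, 0, 0]}
    - {"fingers": 0.9, "slide": [0, 0, -105], "angular": [0, 0, 0]}
    - {"fingers": 0.9, "slide": [0, 0, -125], "angular": [0, 0, 0]}
    - {"fingers": 0.9, "slide": [0, 0, -140], "angular": [0, 0, 0]}
    - {"fingers": 0.9, "slide": [0, 0, -145], "angular": [0, 0, 0]}
    - {"fingers": 0.9, "slide": [0, 0, -145], "angular": [0, 0, 0]}

```text
clock: 4.47
tcp_pos: [0.5869, 0.0761, 0.2426]
orientation: [0.001, 0.652, 0.759, 0.001]
wrist_force: [1.2, 0.4, -2.0]
finger_gap: 0.0303
grip_force: 29.8
```

Run:
```python
from h import *
rep([.526,-.312,.242])
c=read_camera("top");im=c["color"]
hsv=im[165:260,340:430];g=im.astype(int).min(2)
for r in tip_of("pan",c)[:1]+look_for("pan",c)[:1]: print(np.round(r["point"],1),at_z(c,r["point"],.08).round(4))
s=6;x0,y0=330,165
cr=cv2.resize(im[y0:y0+95,x0:x0+110],None,fx=s,fy=s,interpolation=cv2.INTER_CUBIC)
a=np.linspace(0,2*np.pi,60);P=np.c_[.526+.06*np.cos(a),-.312+.06*np.sin(a),0*a+.08]
cv2.polylines(cr,[np.int32((proj(c,P)+.5-[x0,y0])*s)],True,(255,0,0),1)
save("pan1",cr)
```

```text
t 4.4667 tcp [0.5869 0.0761 0.2426] F [ 1.2  0.4 -2. ] gap 0.0303 grip 29.783121049404144 j [-0.01  0.34  0.09  1.31  0.    1.41]
tool y az 8.7 z [ 0.002  0.    -1.   ] slide mm [-374.5 -118.8    0.4]
[384.7 215.6] [ 0.5209 -0.3093  0.08  ]
[382.2 230.7] [ 0.4895 -0.3037  0.08  ]
```

View pics/pan1.png

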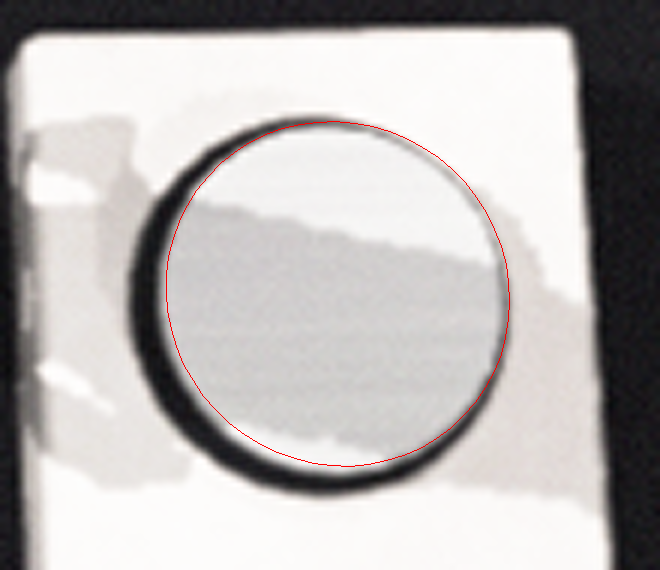

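The top crop shows the drawn pan ring within 1 px of the real pan edge. The real centre is at about (0.525, -0.310). Moving over the pan with a smooth speed profile.

>>> jog_arm:
  moves:
    - {"fingers": 0.9, "slide": [-8, -3, 0], "angular": [0, 0, 0]}
    - {"fingers": 0.9, "slide": [-25, -8, 0], "angular": [0, 0, 0]}
    - {"fingers": 0.9, "slide": [-50, -16, 0], "angular": [0, 0, 0]}
    - {"fingers": 0.9, "slide": [-80, -26, 0], "angular": [0, 0, 0]}
    - {"fingers": 0.9, "slide": [-112, -36, 0], "angular": [0, 0, 0]}
    - {"fingers": 0.9, "slide": [-144, -46, 0], "angular": [0, 0, 0]}
    - {"fingers": 0.9, "slide": [-176, -56, 0], "angular": [0, 0, 0]}
    - {"fingers": 0.9, "slide": [-208, -67, 0], "angular": [0, 0, 0]}
    - {"fingers": 0.9, "slide": [-240, -77, 0], "angular": [0, 0, 0]}
    - {"fingers": 0.9, "slide": [-270, -87, 0], "angular": [0, 0, 0]}

```text
clock: 5.45
tcp_pos: [0.5397, -0.2059, 0.2401]
orientation: [-0.001, 0.652, 0.758, -0.0]
wrist_force: [0.0, 0.5, -0.3]
finger_gap: 0.0303
grip_force: 29.8
```

>>> jog_arm:
  moves:
    - {"fingers": 0.9, "slide": [-28, -9, 0], "angular": [0, 0, 0]}
    - {"fingers": 0.9, "slide": [-52, -17, 0], "angular": [0, 0, 0]}
    - {"fingers": 0.9, "slide": [-74, -24, 0], "angular": [0, 0, 0]}
    - {"fingers": 0.9, "slide": [-90, -29, 0], "angular": [0, 0, 0]}
    - {"fingers": 0.9, "slide": [-99, -32, 0], "angular": [0, 0, 0]}
    - {"fingers": 0.9, "slide": [-102, -33, 0], "angular": [0, 0, 0]}
    - {"fingers": 0.9, "slide": [-102, -33, 0], "angular": [0, 0, 0]}

```text
clock: 6.03
tcp_pos: [0.5235, -0.3099, 0.2407]
orientation: [-0.001, 0.652, 0.758, 0.0]
wrist_force: [0.6, -0.0, -2.0]
finger_gap: 0.0304
grip_force: 29.8
```

Run:
```python
from h import *
rep([.525,-.310,.14])
c=read_camera("side");im=c["color"];t=tip_of("tall_jar_center",c)[:3];print([(np.round(r["point"],1),round(r["p"],2)) for r in t])
rep([.525,-.310,.14]);s=get_state();p=np.array(s["tcp_pos"])
s=4;x0,y0=265,120
cr=cv2.resize(im[y0:y0+150,x0:x0+190],None,fx=s,fy=s,interpolation=cv2.INTER_CUBIC)
# expected jar outline: axis at TCP xy, bottom .0405 below the TCP
a=np.linspace(0,2*np.pi,60)
for dz,col in((-.0405,(255,0,0)),(.0295,(0,0,255))):
    P=np.c_[p[0]+.016*np.cos(a),p[1]+.016*np.sin(a),0*a+p[2]+dz]
    cv2.polylines(cr,[np.int32((proj(c,P)+.5-[x0,y0])*s)],True,col,1)
save("held",cr)
```

```text
t 6.0333 tcp [ 0.5235 -0.3099  0.2407] F [ 0.6 -0.  -2. ] gap 0.0304 grip 29.81038525700569 j [-0.67  0.38  0.14  1.33  0.    0.75]
tool y az 8.7 z [-0.001  0.001 -1.   ] slide mm [ -0.5   1.5 100.7]
[(array([227.5, 248.7]), 0.94), (array([362. , 214.5]), 0.71)]
t 6.1333 tcp [ 0.5239 -0.3087  0.2411] F [-0.8  0.6 -0.9] gap 0.0303 grip 29.810473769903183 j [-0.66  0.38  0.14  1.33  0.    0.75]
tool y az 8.7 z [-0.     0.001 -1.   ] slide mm [ -1.6   0.9 101.1]
```

View pics/held.png

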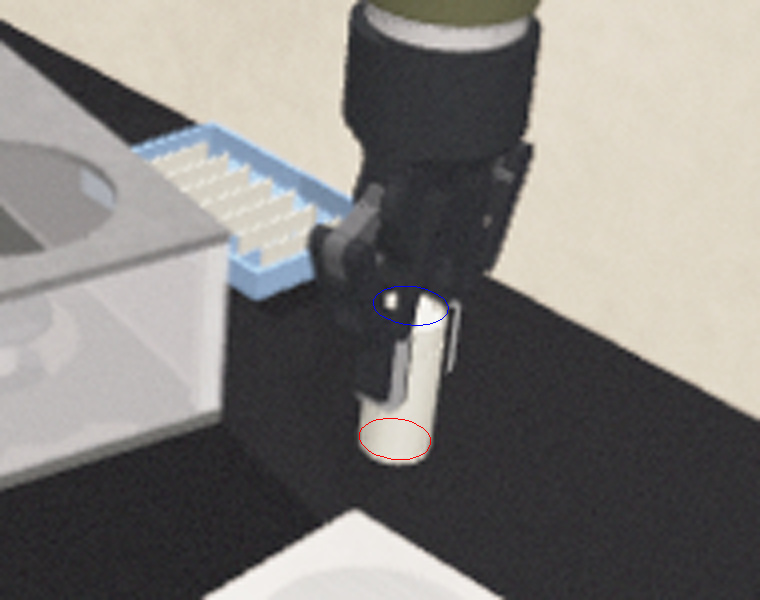

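The held jar hangs upright, with its bottom at crop (395,462), about 2 mm lower than I modelled. I descend to about 8 mm above the pan, then approach slowly while watching force.

>>> jog_arm:
  moves:
    - {"fingers": 0.9, "slide": [-1, 1, 10], "angular": [0, 0, 0]}
    - {"fingers": 0.9, "slide": [-1, 1, 28], "angular": [0, 0, 0]}
    - {"fingers": 0.9, "slide": [-1, 1, 50], "angular": [0, 0, 0]}
    - {"fingers": 0.9, "slide": [-1, 1, 72], "angular": [0, 0, 0]}
    - {"fingers": 0.9, "slide": [-1, 1, 90], "angular": [0, 0, 0]}
    - {"fingers": 0.9, "slide": [-1, 1, 102], "angular": [0, 0, 0]}
    - {"fingers": 0.9, "slide": [-1, 1, 108], "angular": [0, 0, 0]}
    - {"fingers": 0.9, "slide": [-1, 1, 110], "angular": [0, 0, 0]}
    - {"fingers": 0.9, "slide": [-1, 1, 110], "angular": [0, 0, 0]}

```text
clock: 6.88
tcp_pos: [0.5251, -0.3098, 0.1309]
orientation: [-0.0, 0.651, 0.759, 0.0]
wrist_force: [0.1, -0.5, -0.2]
finger_gap: 0.0304
grip_force: 29.8
```

>>> jog_arm:
  moves:
    - {"fingers": 0.9, "slide": [0, 0, 1], "angular": [0, 0, 0]}
    - {"fingers": 0.9, "slide": [0, 0, 2], "angular": [0, 0, 0]}
    - {"fingers": 0.9, "slide": [0, 0, 3], "angular": [0, 0, 0]}
    - {"fingers": 0.9, "slide": [0, 0, 4], "angular": [0, 0, 0]}
    - {"fingers": 0.9, "slide": [0, 0, 5], "angular": [0, 0, 0]}
    - {"fingers": 0.9, "slide": [0, 0, 5], "angular": [0, 0, 0]}

```text
clock: 7.38
tcp_pos: [0.5249, -0.3106, 0.1263]
orientation: [0.0, 0.652, 0.759, 0.0]
wrist_force: [-0.0, -0.9, -0.4]
finger_gap: 0.0303
grip_force: 29.8
```

Run:
```python
from h import *
rep([.525,-.310,.122])
c=read_camera("side");im=c["color"];rep([.525,-.310,.122])
save("low",cv2.resize(im[200:330,290:430],None,fx=4.5,fy=4.5,interpolation=cv2.INTER_CUBIC))
```

```text
t 7.3833 tcp [ 0.5249 -0.3106  0.1263] F [-0.  -0.9 -0.4] gap 0.0303 grip 29.79886159300804 j [-0.67  0.44 -0.06  1.07  0.    0.75]
tool y az 8.7 z [ 0.  0. -1.] slide mm [0.6 0.2 4.3]
t 7.4333 tcp [ 0.5249 -0.3106  0.1262] F [ 0.4  0.  -1.6] gap 0.0302 grip 29.799433797597885 j [-0.67  0.44 -0.06  1.07  0.    0.75]
tool y az 8.7 z [ 0.  0. -1.] slide mm [0.6 0.2 4.2]
```

View pics/low.png

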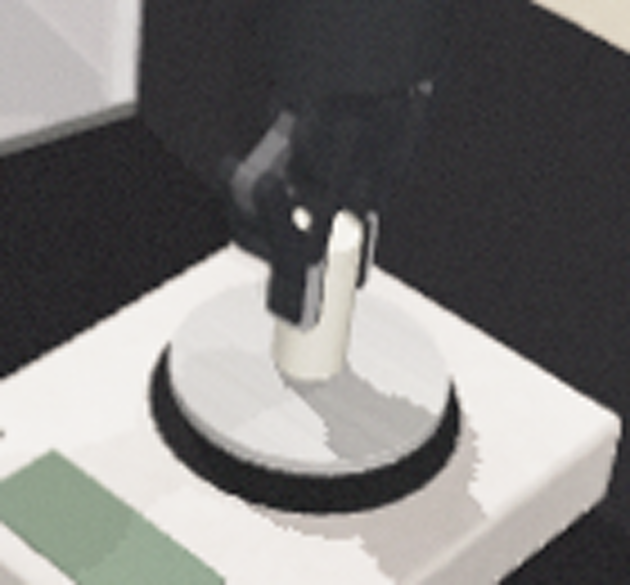

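The jar (base at crop (312,375)) is just above the pan's middle at (312,372), upright, with its shadow reaching its foot and no contact force yet. I creep down in 0.5 mm rows.

>>> jog_arm:
  moves:
    - {"fingers": 0.9, "slide": [0, 0, 0.5], "angular": [0, 0, 0]}
    - {"fingers": 0.9, "slide": [0, 0, 1], "angular": [0, 0, 0]}
    - {"fingers": 0.9, "slide": [0, 0, 1.5], "angular": [0, 0, 0]}
    - {"fingers": 0.9, "slide": [0, 0, 2], "angular": [0, 0, 0]}
    - {"fingers": 0.9, "slide": [0, 0, 2], "angular": [0, 0, 0]}

```text
clock: 7.85
tcp_pos: [0.5249, -0.3105, 0.1241]
orientation: [-0.0, 0.652, 0.759, 0.0]
wrist_force: [-0.2, 0.8, -0.3]
finger_gap: 0.0305
grip_force: 29.8
```

>>> jog_arm:
  moves:
    - {"fingers": 0.9, "slide": [0, 0, 0.5], "angular": [0, 0, 0]}
    - {"fingers": 0.9, "slide": [0, 0, 1], "angular": [0, 0, 0]}
    - {"fingers": 0.9, "slide": [0, 0, 1], "angular": [0, 0, 0]}

```text
clock: 8.1
tcp_pos: [0.5249, -0.3105, 0.1231]
orientation: [-0.0, 0.651, 0.759, 0.0]
wrist_force: [-0.6, -0.5, -1.1]
finger_gap: 0.0302
grip_force: 29.8
```

>>> jog_arm:
  moves:
    - {"fingers": 0.9, "slide": [0, 0, 0.5], "angular": [0, 0, 0]}
    - {"fingers": 0.9, "slide": [0, 0, 1], "angular": [0, 0, 0]}
    - {"fingers": 0.9, "slide": [0, 0, 1], "angular": [0, 0, 0]}

```text
clock: 8.35
tcp_pos: [0.525, -0.3106, 0.1224]
orientation: [0.0, 0.651, 0.759, 0.0]
wrist_force: [0.2, -0.1, -0.7]
finger_gap: 0.0306
grip_force: 29.8
```

>>> jog_arm:
  moves:
    - {"fingers": 0.9, "slide": [0, 0, 0.5], "angular": [0, 0, 0]}
    - {"fingers": 0.9, "slide": [0, 0, 0.8], "angular": [0, 0, 0]}
    - {"fingers": 0.9, "slide": [0, 0, 0.8], "angular": [0, 0, 0]}

```text
clock: 8.6
tcp_pos: [0.525, -0.3106, 0.1223]
orientation: [0.0, 0.651, 0.759, 0.0]
wrist_force: [-0.8, -0.1, 4.8]
finger_gap: 0.0303
grip_force: 30.4
```

Contact: +4.8 N upward and the TCP has stopped. Opening slowly.

>>> jog_arm:
  moves:
    - {"fingers": 0.55, "slide": [0, 0, -0.3], "angular": [0, 0, 0]}
    - {"fingers": 0.5, "slide": [0, 0, -0.3], "angular": [0, 0, 0]}
    - {"fingers": 0.45, "slide": [0, 0, -0.3], "angular": [0, 0, 0]}
    - {"fingers": 0.4, "slide": [0, 0, -0.3], "angular": [0, 0, 0]}
    - {"fingers": 0.3, "slide": [0, 0, -0.3], "angular": [0, 0, 0]}
    - {"fingers": 0.2, "slide": [0, 0, -0.3], "angular": [0, 0, 0]}
    - {"fingers": 0.1, "slide": [0, 0, -0.3], "angular": [0, 0, 0]}
    - {"fingers": 0.1, "slide": [0, 0, -0.3], "angular": [0, 0, 0]}

```text
clock: 9.27
tcp_pos: [0.525, -0.3105, 0.1217]
orientation: [-0.0, 0.651, 0.759, 0.0]
wrist_force: [-0.5, -0.0, -0.6]
finger_gap: 0.0765
grip_force: 0.0
```

>>> jog_arm:
  moves:
    - {"fingers": 0.1, "slide": [0, 0, -8], "angular": [0, 0, 0]}
    - {"fingers": 0.1, "slide": [0, 0, -25], "angular": [0, 0, 0]}
    - {"fingers": 0.1, "slide": [0, 0, -50], "angular": [0, 0, 0]}
    - {"fingers": 0.1, "slide": [0, 0, -80], "angular": [0, 0, 0]}
    - {"fingers": 0.1, "slide": [0, 0, -110], "angular": [0, 0, 0]}
    - {"fingers": 0.1, "slide": [30, 0, -130], "angular": [0, 0, 0]}
    - {"fingers": 0.1, "slide": [65, 0, -140], "angular": [0, 0, 0]}
    - {"fingers": 0.1, "slide": [100, 0, -140], "angular": [0, 0, 0]}
    - {"fingers": 0.1, "slide": [120, 0, -140], "angular": [0, 0, 0]}
    - {"fingers": 0.1, "slide": [120, 0, -140], "angular": [0, 0, 0]}

```text
clock: 10.1
tcp_pos: [0.5061, -0.1882, 0.2635]
orientation: [0.0, 0.65, 0.76, 0.001]
wrist_force: [-0.8, -0.7, -0.2]
finger_gap: 0.0765
grip_force: 0.0
```

Run:
```python
from h import *
rep([.525,-.310,.122])
a=read_camera("top");b=read_camera("side")
for r in tip_of("tall_jar_center",a)[:3]: print("top",np.round(r["point"],1),at_z(a,r["point"],.115).round(3))
for r in tip_of("tall_jar_center",b)[:3]: print("side",np.round(r["point"],1),at_z(b,r["point"],.115).round(3))
for r in tip_of("squat_jar_center",a)[:2]: print("squat",np.round(r["point"],1),r["p"])
A=cv2.resize(a["color"][150:260,320:440],None,fx=3.3,fy=3.3);B=cv2.resize(b["color"][200:310,300:420],None,fx=3.3,fy=3.3)
save("final",np.hstack([A,B]))
```

```text
t 10.1 tcp [ 0.5061 -0.1882  0.2635] F [-0.8 -0.7 -0.2] gap 0.0765 grip 0.0 j [-0.51  0.24 -0.    1.33  0.    0.91]
tool y az 8.9 z [ 0.001  0.001 -1.   ] slide mm [-123.3   -0.3  141.4]
top [193.6 262.1] [0.415 0.075 0.115]
top [162.1 177.9] [0.581 0.146 0.115]
top [240.3 265.4] [ 0.411 -0.017  0.115]
side [205.7 226.7] [ 0.365 -0.017  0.115]
side [358.4 268.5] [ 0.518 -0.313  0.115]
side [226.9 247.6] [ 0.36  -0.106  0.115]
squat [115. 159.] 0.79
```

View pics/final.png

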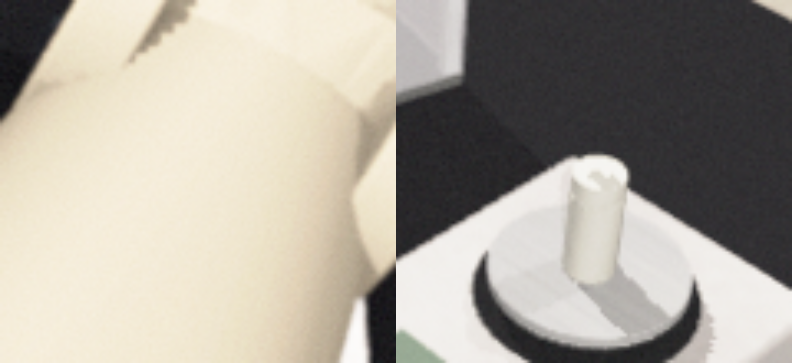

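The side view shows the jar standing upright with its base at (592,270), on the pan centre at about (591,269), and the gripper clear. The top view is blocked by the arm.

```bash
python3 -c "
from workcell import *
print(hand_in())"
```

```text
the job is handed in; nothing more can be done
None
```

The tall jar stands upright in the middle of the balance pan, released and with the gripper clear; the squat jar was left untouched on its pedestal, and the job was handed in at about 10 s on the clock.

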